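# Crack open the dry box in the craft drawer

### The job

Pull the top drawer of the desktop drawer unit out to its stop. In it sits the dry box for the 3D-pen filament: take its lid by the pull, break the sticky rubber seal free and raise the lid's front edge just two fingers, about 3 cm, so that I can slip a fresh drying bag in from the side; keep holding the lid there by its pull, and finish while still holding it. Do not let it fly wide open when the seal gives, and leave the lower drawer shut and everything else where it lies.

Things in the scene. Friction and masses are not known exactly. Their poses are not given: they have to be found in the camera images.
- drawer_unit: light wooden desktop drawer unit with two white drawers, one above the other: 280 deep (x) x 320 wide (y) x 180 mm high, fixed on the table, its drawer side turned roughly to the robot. Origin: on the table, under the middle of the carcass's front edge; the carcass lies on its +x side, the drawer fronts (14 mm thick) before it; own -x axis: the way the drawers pull out; z up
- top_drawer (a joint): how far the upper drawer is out, m: 0 shut, 0.160 at its stop; may start up to 0.03 out. Runners with 2 N of friction plus 6 N per m/s; stays where it is left. Its white front spans 90 to 165 mm above the table, 316 mm wide; inner floor 96 mm above the table
- top_drawer_handle (a point): middle of the upper drawer's steel bar handle, on the bar's axis: a level round bar 11 mm thick, 110 mm long along the unit's y, 142 mm above the table, axis 35 mm off the front's face, on two thin posts 47 mm either side of the middle; can be taken or hooked from above. Axes like the unit's; moves with the drawer
- low_drawer (a joint): how far the lower drawer is out, m: 0 shut (as it starts), 0.160 at its stop; to be left shut. Its handle is like the upper one, 80 mm below it
- lid_pull: upright white pull on the dry box's lid in the upper drawer: block 30 wide (y), 16 thick (x), 30 mm tall. Origin: middle of its foot, on the lid's upper face, 134 mm above the table when shut; z along its height, x to the rear. The lid's hinge line (along y) lies 101 mm behind and 6 mm below it. 35 mm behind the drawer front's inner face, 40 mm to +y of its middle. Hidden while the drawer is in
- marker_a: fat marker with a green cap, 132 long x 19 mm, lying along x in the upper drawer beside the dry box, on the unit's -y side; origin: centre of its underside
- marker_b: fat grey marker with a black cap, like the other and beside it, nearer the drawer's side wall; origin: centre of its underside
- snack_tube: black cardboard snack tube with a white lid, 79 mm across, 160 mm high, standing before the unit's -y end, beside the way of the drawer; origin: centre of its underside
- glue_stick: glue stick, 27 mm across, 91 mm high, standing before the unit's +y end, beside the way of the drawer; origin: centre of its underside
- scissors: scissors with pink handles, 160 mm long, 10 mm high, lying in front of the unit's -y end; origin: near the pivot, on the table
- stapler: blue stapler, 128 x 36 x 55 mm, on the table to the robot's right; origin: centre of its underside
- book: yellow book, 150 x 210 x 22 mm, lying on the table to the robot's left; origin: centre of its underside
- lid_front (a point): middle of the lower front edge of the clear, white-framed lid; 128 mm above the table when shut, swings up about the hinge 134 mm behind it. Box screwed to the drawer floor; lid 178 wide, 6 thick, 0.2 kg. The seal resists at once with 12 to 16 N at the pull, fading to none when this edge is 7 mm up; then only weight, 1.5 N at the pull. Let go, the lid falls back to within 12 mm of shut

How it is judged (in metres and radians):
On the way, in this order (a step that is already met when the one before it is completed fails the run):
1. the top drawer is out to its stop, the lid still shut (value of joint top_drawer above 0.152 m and height (world z) of lid_front below 0.132 m), for 0.2 s.
2. the seal is broken and the lid is held a little open by its pull (height (world z) of lid_front between 0.1455 and 0.1705 m and contact force between the fingers and lid_pull above 0.5 N), for 0.3 s.
At the end, for the whole second after the job is handed in: The top drawer is out to its stop (within 15 mm), the lower one shut (within 10 mm), both markers lie in the top drawer, and the lid is held still by the fingers on its pull with its front edge 18 to 43 mm above where it lies when shut, through the last second (all of step 2 and value of joint top_drawer above 0.145 m and value of joint low_drawer below 0.01 m and linear speed of lid_pull below 0.015 m/s and z of marker_a in the frame of top_drawer_handle between -0.06 and 0 m and z of marker_b in the frame of top_drawer_handle between -0.06 and 0 m); the arm keeps its last pose, push and grip.
It fails at once if the lid flies wide open: front edge more than about 60 mm up (height (world z) of lid_front above 0.1875 m).
It fails at once if the lower drawer is pulled out (value of joint low_drawer above 0.03 m).
It fails at once if a thing on the table is moved by more than 30 mm (distance of any of snack_tube, glue_stick, scissors, stapler, book from where it was at the start of the episode above 0.03 m).
It also fails if it takes over 48 s, if anything falls off the work surface, if the arm or the gripper's body presses on something with over 40 N, if the wrist force passes 120 N, or if a joint passes its speed limit or range.

### The arm

A 6-joint arm with a two-finger parallel gripper is mounted at the origin on the work surface. World frame = base frame: x ahead of the robot, y to its left, z up, the work surface at z = 0. Lengths are in m, angles in degrees, forces in N, time in s.
With the tool pointing down it reaches from about 0.25 to 0.725 m from the base axis. Payload 9.7 kg.
Tool frame: the origin (TCP) lies at the very end of the fingers, on their centre line; the grasp point (between the pads) lies 19 mm behind it; z points along the fingers, y is the line along which they close (so a half turn about z gives the same grasp; the last joint's range is limited). The gripper opens to 85 mm and grips with 20 to 120 N. Pads are 22 mm wide; open, the fingers measure 114 mm over their backs; the gripper's body (76 mm by 85 mm) begins 54 mm behind the grasp point. The pads swing forward as they close: fully open they stand 13 mm farther back than shut.
Start: joints at [0, 4.979, 10.078, 95.1, 0, 90], TCP at [0.55, -0, 0.231] pointing down, gripper open.
Joint ranges: [-179.16, 179.16], [-48.56, 103.87], [-65.8, 70.77], [-126.05, 130.52], [-82.76, 87.17], [-180, 180]. Speed limits (degrees/s): [127.2, 127.2, 147.25, 180, 180, 180].

### API

Orientations are given as a 3x3 rotation matrix whose columns are the frame's x, y, z axes.
In Python, from station import sensors, get_image, ticket, find_in, regions_of gives the robot as it stands.
- The arm moves only by the tool play_rows, never from a script. Its argument "rows" is a list that holds one entry, the list of rows, each a list of 7 numbers: the turn, a rotation vector about the world's x, y, z in degrees, then the shift along the world's x, y, z in cm, then the closure, from -1 (fully open) to 1 (shut). In form: [[[ax, ay, az, dx, dy, dz, gripper], ...]]. A call has 1 to 8 rows; each row is the pose to reach, as a shift and turn from the pose commanded when the call began; what a row does not reach only later rows make up. A row lasts 1/8 s, in which the tool goes at most 62.5 mm and 10.7 degrees, less where a joint would pass 70% of its speed; a pose out of reach is approached as far as the arm can. A call with a gripper value outside its range is refused whole. The fingers move at their own pace and stop on an object; "grip_force" is the grip in N (left out, the last holds). Time passes only in rows, so rows that repeat a pose let the fingers close. It gives the time, the measured TCP pose, the force, the opening and the grip force at its end, in the units of the state.
- sensors.sense(): the state, without advancing time (a new reading comes with each control period).
- get_image(name): name is "scene" or "side" or "wrist"; returns a dict with "image" (480x640x3 uint8, red, green, blue), "camera_matrix" (3x3 intrinsics, pixels), "rvec" (rotation vector, rad) and "tvec" (3), from world to camera coordinates, as OpenCV has them; the wrist camera has in their place "T_tool_cam" (4x4, takes a point from camera to tool coordinates, whose origin is the TCP and whose axes are the flange's). Camera axes: x right, y down, z forward; pixel columns grow to the right and rows downward; lengths in m; the calibration is good to about 2 mm. A picture is of the moment at which its call begins: read the wrist's pose just before it. There is no depth.
- ticket.finish_job(): hands the job in; it is judged then, once.
Trained networks look in a picture, given as the dict that the camera call returned (one of the last four; its "shot" number tells which), for a name from the list of things; names that differ only in an ending like _2 or _b are one class to them, and where a whole thing is asked for, a point or a joint stands for the part that bears it (a point fixed in the world has none). Each returns a list of dicts, best first, with "confidence" (0 to 1); they miss things now and then, are a little off and sometimes report something else, mostly with a low value. They report only what shows in the picture. A call takes as long as a camera call.
- find_in(picture, target): "box" ([left, top, width, height] in pixels, round what is visible of it).
- regions_of(picture, target): "mask" (480x640 bool, what is visible of it) and "box" ([left, top, width, height] in pixels, round what is visible of it).
The state is a dict: "time": time; "joints": joint angles; "qd": joint speeds; "joint_efforts": joint torques, N m; "ee_pos": TCP position; "orientation": TCP orientation; "wrist_force": force on the tool from outside, world axes, zero at the start; "ft_torque": the same for the moment, N m; "gripper_width": finger opening in m; "grasp_force": force on a finger pad.
Only numpy, scipy, OpenCV 4.12 (cv2) and the standard library are available. Lean on these libraries where they do the work, as an engineer would, in place of code of your own. Each camera call takes 0.05 s, during which the arm holds its last target. There are 200 camera calls.

## Working session

There is one attempt and no reset: what is moved stays moved. The work goes in short steps, Python scripts to look and compute and a tool call to move; the robot and the scene stay as the last step left them, time stands still between calls to the robot, and variables do not carry over. Pictures are saved under pics/ and viewed, at most 10 in all, crops included, and the job is handed in when it is done.

Besides the shell and the picture viewer there is one more tool, called in YAML: its name, and indented under it one key for each argument. play_rows: Moves the arm, as the interface text tells. Its arguments: {"type":"object","properties":{"rows":{"type":"array","items":{"type":"array","items":{"type":"array","items":{"type":"number"}}}},"grip_force":{"type":"number"}},"required":["rows"]}

```bash
mkdir -p pics
cat > h.py <<'E'
import numpy as np, cv2
from station import sensors, get_image, ticket, find_in, regions_of
def P(pic):
    R=cv2.Rodrigues(np.array(pic["rvec"],float))[0]; return np.array(pic["camera_matrix"]),R,np.array(pic["tvec"],float).ravel()
def ray(pic,u,v,T=None):
    K=np.array(pic["camera_matrix"]); d=np.linalg.inv(K)@[u,v,1]
    if T is not None: return T[:3,3],T[:3,:3]@d
    K,R,t=P(pic); return -R.T@t,R.T@d
def onz(o,d,z): return o+d*(z-o[2])/d[2]
def tri(r1,r2):
    A=np.array([r1[1],-r2[1]]).T; s=np.linalg.lstsq(A,r2[0]-r1[0],rcond=None)[0]
    a=r1[0]+s[0]*r1[1]; b=r2[0]+s[1]*r2[1]; return (a+b)/2,np.linalg.norm(a-b)
def wristT(pic,s):
    T=np.eye(4);T[:3,:3]=np.array(s["orientation"]);T[:3,3]=s["ee_pos"];return T@np.array(pic["T_tool_cam"])
def save(pic,n): cv2.imwrite("pics/"+n,cv2.cvtColor(pic["image"],cv2.COLOR_RGB2BGR))
E
python3 - <<'E'
from h import *
s=sensors.sense();print(s)
for n in("scene","side"):
    p=get_image(n);save(p,n+"0.png")
    for t in("top_drawer_handle","drawer_unit","snack_tube","glue_stick"):
        print(n,t,[(np.round(r["box"]),round(r["confidence"],2)) for r in find_in(p,t)[:3]])
s=sensors.sense();p=get_image("wrist");save(p,"w0.png");print([r["box"] for r in find_in(p,"top_drawer_handle")[:3]],p["T_tool_cam"])
im=[cv2.imread("pics/"+n) for n in("scene0.png","side0.png")]
E
```

```text
{'time': 0.0, 'joints': array([7.43261268e-04, 5.00851133e+00, 1.00329329e+01, 9.50994908e+01,
       1.82738016e-03, 8.99998492e+01]), 'qd': array([ 0.0403543 ,  0.04436136,  0.02132252, -0.02325686, -0.01764357,
       -0.06343159]), 'joint_efforts': array([ 7.68234549e-04, -5.20392072e+01,  4.64802504e+01,  1.63646933e-02,
        2.23589603e-05, -6.77332673e-05]), 'ee_pos': array([5.49758663e-01, 1.62213984e-05, 2.30594287e-01]), 'orientation': array([[-1.55629202e-05,  9.99999142e-01, -1.31020671e-03],
       [ 9.99999999e-01,  1.56046987e-05,  3.18768041e-05],
       [ 3.18972221e-05, -1.31020622e-03, -9.99999141e-01]]), 'wrist_force': array([-0.86415355, -0.16893621,  0.07513608]), 'ft_torque': array([0.02622248, 0.02804194, 0.00430785]), 'grasp_force': 0.0, 'gripper_width': 0.08581425224705315}
scene top_drawer_handle [(array([266., 246., 145.,  35.]), 0.77)]
scene drawer_unit [(array([206., 244., 208., 207.]), 0.61)]
scene snack_tube [(array([210., 210.,  39.,  69.]), 0.86)]
scene glue_stick [(array([436., 259.,  14.,  28.]), 0.84)]
side top_drawer_handle [(array([423., 194.,  23.,  38.]), 0.67), (array([245., 190.,  76.,  87.]), 0.58), (array([250., 216.,  39.,  36.]), 0.16)]
side drawer_unit [(array([250., 217.,  69.,  84.]), 0.63), (array([163., 156., 159., 141.]), 0.56)]
side snack_tube [(array([337., 173.,  23.,  57.]), 0.86)]
side glue_stick [(array([272., 310.,  15.,  33.]), 0.65)]
[[355.2, 1.6, 180.7, 449.2]] [[ 3.45299910e-04 -9.64881363e-01 -2.62685813e-01  6.56111642e-02]
 [ 9.99998446e-01 -1.20938060e-04  1.75871794e-03  1.02842135e-03]
 [-1.72872288e-03 -2.62686013e-01  9.64879822e-01 -1.41858644e-01]
 [ 0.00000000e+00  0.00000000e+00  0.00000000e+00  1.00000000e+00]]
```

View pics/scene0.png

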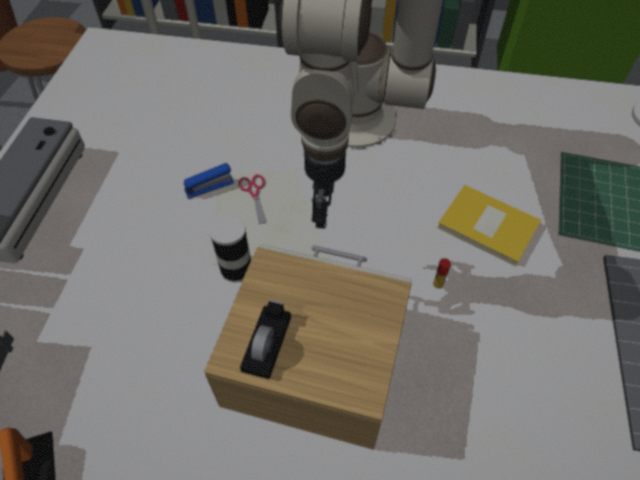

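View pics/side0.png

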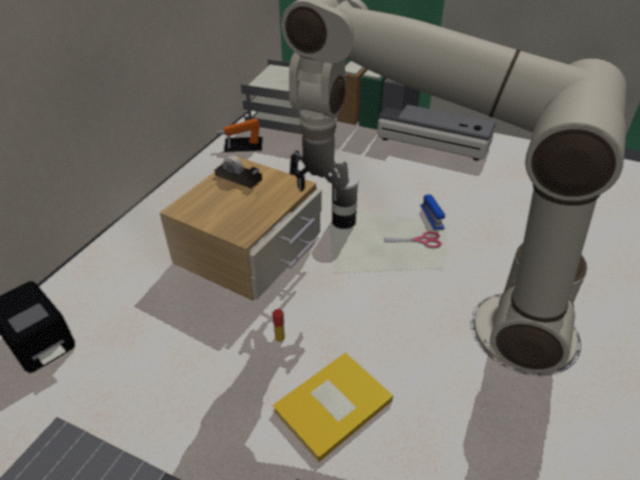

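The scene view shows the unit with the upper handle running (313,248)–(366,260), the tube at (231,248) and the glue stick at (442,273). The side view shows the upper handle at about (283,240)–(313,222).

View pics/w0.png

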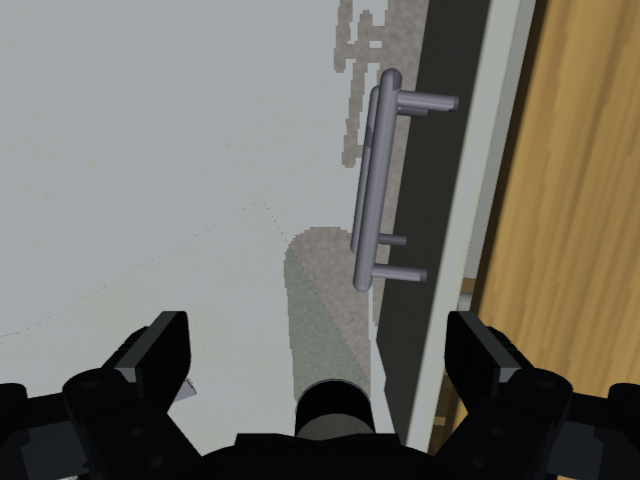

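Run:
```python
from h import *
a=get_image("scene");b=get_image("side")
# carcass top front corners in scene & handle ends at nominal z
for n,uv in (("hR",(314,248)),("hL",(366,260))): print(n,onz(*ray(a,*uv),.142))
for n,uv in (("hR",(312,222)),("hL",(283,240))): print(n,"side",onz(*ray(b,*uv),.142))
for n,uv in (("cR",(259,249)),("cL",(411,279))): print(n,onz(*ray(a,*uv),.18))
for t in("snack_tube","glue_stick"):
    l=find_in(a,t)[0]["box"];m=find_in(b,t)[0]["box"]
    print(t,tri(ray(a,l[0]+l[2]/2,l[1]+l[3]/2),ray(b,m[0]+m[2]/2,m[1]+m[3]/2)))
```

```text
hR [ 0.57898659 -0.01768075  0.142     ]
hL [0.59118945 0.09479632 0.142     ]
hR side [ 0.57342017 -0.00718478  0.142     ]
hL side [0.60852395 0.08842287 0.142     ]
cR [ 0.62634601 -0.12231379  0.18      ]
cL [0.64709842 0.18789731 0.18      ]
snack_tube (array([ 0.55796854, -0.22186635,  0.06970191]), np.float64(0.0037425351467384902))
glue_stick (array([0.5297281 , 0.26963115, 0.04041097]), np.float64(0.0025315248979079236))
```

The wrist view shows the upper bar from (391,75) to (363,286) with its posts, and the lower bar below it. The drawer is slightly out already.

Run:
```python
from h import *
s=sensors.sense();w=get_image("wrist");T=wristT(w,s);a=get_image("scene");b=get_image("side")
E=[(391,76),(363,286)]
q=[onz(*ray(w,*e,T),.142) for e in E];print(q)
d=q[0]-q[1];print("yaw",np.degrees(np.arctan2(-d[0],d[1])),np.linalg.norm(d), (q[0]+q[1])/2)
for e,sc,sd in ((E[0],(366,260),(283,240)),(E[1],(314,248),(312,222))):
    print(tri(ray(w,*e,T),ray(a,*sc)),tri(ray(w,*e,T),ray(b,*sd)))
# carcass front top edge in wrist: 
for e in((545,10),(425,470)): print(e,onz(*ray(w,*e,T),.18))
```

```text
[array([0.58880493, 0.09204023, 0.142     ]), array([ 0.57784769, -0.02099516,  0.142     ])]
yaw -5.536745776659481 0.11356522974846367 [0.58332631 0.03552254 0.142     ]
(array([0.58918409, 0.09358807, 0.13869104]), np.float64(0.0023515223192659166)) (array([0.59558517, 0.0943505 , 0.14923067]), np.float64(0.01680278867285394))
(array([ 0.57823078, -0.0192559 ,  0.142078  ]), np.float64(0.003329274850026407)) (array([ 0.58107732, -0.02619019,  0.12582942]), np.float64(0.003196073077404736))
(545, 10) [0.64425996 0.11288358 0.18      ]
(425, 470) [ 0.61041677 -0.11381183  0.18      ]
```

play_rows:
  rows:
    - [[0,0,-5.5,3.3,3.6,-2.0,0.4],[0,0,-5.5,3.3,3.6,-2.0,0.4],[0,0,-5.5,3.3,3.6,-2.0,0.4],[0,0,-5.5,3.3,3.6,-2.0,0.4],[0,0,-5.5,3.3,3.6,-2.0,0.4],[0,0,-5.5,3.3,3.6,-2.0,0.4]]
  grip_force: 60

```text
time: 1.8
ee_pos: [0.5829, 0.0357, 0.2117]
orientation: [[0.096, 0.995, 0.001], [0.995, -0.096, 0.0], [0.0, 0.001, -1.0]]
wrist_force: [0.0, -0.4, -0.1]
gripper_width: 0.0258
grasp_force: 0.0
```

Run:
```python
from h import *
s=sensors.sense();w=get_image("wrist");save(w,"w1.png");print(s["ee_pos"],s["gripper_width"])
```

```text
[0.5829093  0.03568983 0.21174357] 0.02582902593805802
```

View pics/w1.png

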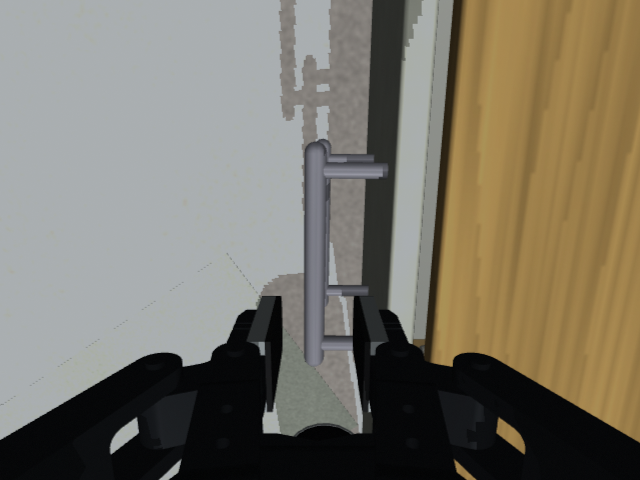

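The bar now stands upright in the picture at column 314, from (315,150) to (314,358), centred between the fingers.

Run:
```python
from h import *
s=sensors.sense();w=get_image("wrist");T=wristT(w,s);R=np.array(s["orientation"])
for z in(.138,.142,.146):
    q=[onz(*ray(w,*e,T),z) for e in((315.5,148),(313.5,360))]
    print(z,np.linalg.norm(q[0]-q[1]),[R.T@(p-s["ee_pos"]) for p in q])
```

```text
0.138 0.11658059793539627 [array([0.05725179, 0.00064741, 0.07362953]), array([-0.05932256, -0.00055976,  0.07361767])]
0.142 0.11441657470929133 [array([0.05740885, 0.00065549, 0.06962955]), array([-0.05700159, -0.00052927,  0.06961791])]
0.146 0.11225255148318634 [array([0.05756591, 0.00066358, 0.06562957]), array([-0.05468063, -0.00049877,  0.06561815])]
```

play_rows:
  rows:
    - [[0,0,0,0,0,-3,0.4],[0,0,0,0,0,-6,0.4],[0,0,0,0,0,-9,0.4],[0,0,0,0,0,-9,0.4],[0,0,0,0,0,-9,1],[0,0,0,0,0,-9,1],[0,0,0,0,0,-9,1],[0,0,0,0,0,-9,1]]
  grip_force: 60

```text
time: 2.9
ee_pos: [0.5831, 0.0359, 0.1218]
orientation: [[0.096, 0.995, 0.001], [0.995, -0.096, -0.0], [0.0, 0.001, -1.0]]
wrist_force: [-1.5, -0.0, 5.7]
gripper_width: 0.0091
grasp_force: 58.6
```

play_rows:
  rows:
    - [[0,0,0,-1.5,0.15,0,1],[0,0,0,-3.5,0.34,0,1],[0,0,0,-5.5,0.53,0,1],[0,0,0,-7.5,0.72,0,1],[0,0,0,-9.5,0.92,0,1],[0,0,0,-11.5,1.11,0,1],[0,0,0,-12.8,1.23,0,1],[0,0,0,-12.8,1.23,0,1]]

```text
time: 3.9
ee_pos: [0.4545, 0.0496, 0.1219]
orientation: [[0.095, 0.995, 0.001], [0.995, -0.095, 0.003], [0.003, 0.0, -1.0]]
wrist_force: [-1.1, 7.9, 4.9]
gripper_width: 0.0091
grasp_force: 60.1
```

play_rows:
  rows:
    - [[0,0,0,-0.5,0.05,0,1],[0,0,0,-1.0,0.1,0,1],[0,0,0,-1.4,0.13,0,1],[0,0,0,-1.4,0.13,0,1]]

```text
time: 4.4
ee_pos: [0.4412, 0.051, 0.1219]
orientation: [[0.095, 0.995, 0.001], [0.995, -0.095, 0.003], [0.003, 0.001, -1.0]]
wrist_force: [-0.7, 9.9, 3.7]
gripper_width: 0.0092
grasp_force: 60.2
```

play_rows:
  rows:
    - [[0,0,0,-0.5,0.2,0,1],[0,0,0,-0.9,0.24,0,1],[0,0,0,-1.2,0.27,0,1],[0,0,0,-1.2,0.27,0,1]]

```text
time: 4.9
ee_pos: [0.4289, 0.0524, 0.1218]
orientation: [[0.096, 0.995, 0.001], [0.995, -0.096, 0.0], [0.0, 0.001, -1.0]]
wrist_force: [0.5, 0.8, 6.7]
gripper_width: 0.0091
grasp_force: 60.4
```

play_rows:
  rows:
    - [[0,0,0,-0.3,0.03,0,1],[0,0,0,-0.5,0.05,0,1],[0,0,0,-0.5,0.05,0,1]]

```text
time: 5.28
ee_pos: [0.4268, 0.0526, 0.1219]
orientation: [[0.096, 0.995, 0.006], [0.995, -0.096, -0.001], [0.0, 0.006, -1.0]]
wrist_force: [16.1, -1.6, -3.3]
gripper_width: 0.0091
grasp_force: 59.7
```

play_rows:
  rows:
    - [[0,0,0,0.3,-0.03,0,1],[0,0,0,0.3,-0.03,0,0.4],[0,0,0,0.3,-0.03,0,0.4],[0,0,0,0.3,-0.03,4,0.4],[0,0,0,0.3,-0.03,9,0.4],[0,0,0,4,0,12,0.4],[0,0,0,8,0,12,0.4],[0,0,0,8,0,12,0.4]]

```text
time: 6.28
ee_pos: [0.5055, 0.0527, 0.2398]
orientation: [[0.096, 0.995, -0.002], [0.995, -0.096, -0.0], [-0.001, -0.002, -1.0]]
wrist_force: [-0.8, 0.1, -1.1]
gripper_width: 0.0256
grasp_force: 0.0
```

Run:
```python
from h import *
import pickle
s=sensors.sense();w=get_image("wrist");save(w,"w2.png");print(s["ee_pos"],s["gripper_width"],s["wrist_force"])
a=get_image("scene");b=get_image("side");save(a,"scene2.png")
for n,p in(("w",w),("a",a),("b",b)):
    for t in("lid_pull","marker_a"): print(n,t,[(np.round(r["box"],1),round(r["confidence"],2)) for r in find_in(p,t)[:3]])
pickle.dump((s,w,a,b),open("v2.pkl","wb"))
```

```text
[0.50549914 0.05272228 0.23980517] 0.025568822285315602 [-0.80909516  0.14031505 -1.11390931]
w lid_pull [(array([316.7, 169.6,  34.5,  54. ]), 0.69)]
w marker_a [(array([318.3, 167.8,  34.5,  57.8]), 0.7), (array([303. , 373.2,  60.6,  27.4]), 0.64)]
a lid_pull [(array([359.6, 223.8,  14.1,  12.9]), 0.67)]
a marker_a [(array([300.1, 225. ,  18.1,  32.3]), 0.49), (array([289.5, 220.7,  17.4,  31.6]), 0.49)]
b lid_pull [(array([309.2, 240.2,  12.6,  12.9]), 0.6), (array([252.8, 272.8,  18.9,  28.9]), 0.33)]
b marker_a []
```

View pics/w2.png

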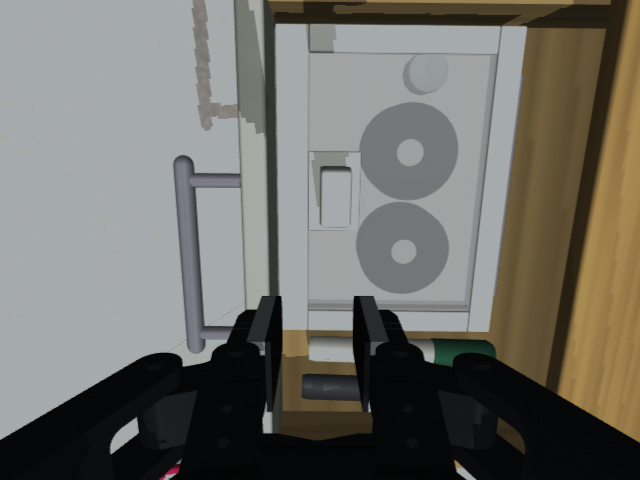

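The drawer is fully out. The pull's top face is at (321–351, 167–226) in the wrist view, with the markers at (400,350) and (340,387) to its right (-y) side.

Run:
```python
from h import *
import pickle
s,w,a,b=pickle.load(open("v2.pkl","rb"));T=wristT(w,s);R=np.array(s["orientation"])
print("exp",R.T@(np.array([.5146,.084,.164])-s["ee_pos"]))
for z in(.164,.16):
    c=[onz(*ray(w,*e,T),z) for e in((321,168),(351,168),(322,226),(350,226))]; m=sum(c)/4
    print(z,m,R.T@(m-s["ee_pos"]),np.linalg.norm(c[0]-c[1]),np.linalg.norm(c[0]-c[2]))
rw=ray(w,336,197,T)
print(tri(rw,ray(a,366.6,230)),tri(rw,ray(b,315.5,246.5)))
K,Rr,t=P(a)
q=m
for p in(a,b):
    print(cv2.projectPoints(np.array([[m[0],m[1],.164]]),np.array(p["rvec"]),np.array(p["tvec"]),np.array(p["camera_matrix"]),None)[0].ravel())
# bar ends yaw
q=[onz(*ray(w,*e,T),.142) for e in((183,160),(195.5,350))];d=q[0]-q[1];print(np.degrees(np.arctan2(-d[0],d[1])),(q[0]+q[1])/2)
```

```text
exp [0.03205253 0.00620689 0.07577371]
0.164 [0.51953729 0.08390052 0.164     ] [0.03242825 0.01113085 0.07576338] 0.015093875045194688 0.02986550940139621
0.16 [0.51965385 0.08327225 0.16      ] [0.03181646 0.0113155  0.07976337] 0.015371304800900387 0.030414446036451315
(array([0.52025852, 0.08467534, 0.15251633]), np.float64(0.004600602813373566)) (array([0.52046888, 0.08179062, 0.14726553]), np.float64(0.0009565556581779932))
[365.32612683 226.06854797]
[315.65798476 241.80568728]
-6.397783111345495 [0.43148061 0.0514592  0.142     ]
```

play_rows:
  rows:
    - [[0,0,-0.7,1.4,3.1,0,0.34],[0,0,-0.7,1.4,3.1,-2,0.34],[0,0,-0.7,1.4,3.1,-5,0.34],[0,0,-0.7,1.4,3.1,-5,0.34],[0,0,-0.7,1.4,3.1,-5,0.34]]

```text
time: 7.35
ee_pos: [0.5181, 0.0838, 0.1926]
orientation: [[0.108, 0.994, 0.001], [0.994, -0.108, 0.0], [0.0, 0.001, -1.0]]
wrist_force: [0.4, -0.2, 0.1]
gripper_width: 0.0283
grasp_force: 0.0
```

Run:
```python
from h import *
s=sensors.sense();w=get_image("wrist");save(w,"w3.png");print(s["ee_pos"],s["gripper_width"],s["wrist_force"])
T=wristT(w,s);R=np.array(s["orientation"])
for r in find_in(w,"lid_pull")[:2]: print(r)
for c in((0.0,-.008),(0,.008),(.015,-.008),(.015,.008),(-.015,-.008)):
    p=s["ee_pos"]+R@np.array([c[0],c[1],s["ee_pos"][2]-.164]); q=np.linalg.inv(T)@np.r_[p,1]; u=np.array(w["camera_matrix"])@q[:3]; print(c,u[:2]/u[2])
```

```text
[0.51810386 0.08381096 0.19257045] 0.028319174713847817 [ 0.42923683 -0.15454979  0.07033569]
{'box': [299.0, 243.1, 39.5, 78.2], 'confidence': 0.74}
(0.0, -0.008) [295.04362755 290.25428717]
(0, 0.008) [332.64064569 290.24217356]
(0.015, -0.008) [294.56593037 256.46003378]
(0.015, 0.008) [332.99573989 256.45317718]
(-0.015, -0.008) [295.50105869 322.61483817]
```

View pics/w3.png

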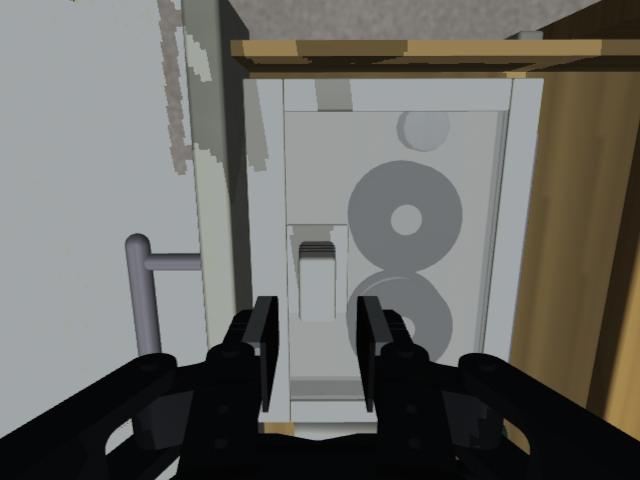

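The pull's top face is at (300–336, 257–321), centred between the fingers to about 1.5 mm.

play_rows:
  rows:
    - [[0,0,0,0.15,0,-1.5,0.34],[0,0,0,0.15,0,-3,0.34],[0,0,0,0.15,0,-4.4,0.34],[0,0,0,0.15,0,-5.1,0.34],[0,0,0,0.15,0,-5.1,0.34],[0,0,0,0.15,0,-5.1,0.34]]

```text
time: 8.2
ee_pos: [0.5197, 0.0838, 0.1408]
orientation: [[0.108, 0.994, 0.001], [0.994, -0.108, 0.0], [0.0, 0.001, -1.0]]
wrist_force: [-0.7, -0.4, -0.0]
gripper_width: 0.0279
grasp_force: 0.0
```

play_rows:
  rows:
    - [[0,0,0,0,0,0,0.6],[0,0,0,0,0,0,1],[0,0,0,0,0,0,1],[0,0,0,0,0,0,1],[0,0,0,0,0,0,1]]
  grip_force: 80

```text
time: 8.82
ee_pos: [0.5198, 0.0838, 0.141]
orientation: [[0.108, 0.994, 0.001], [0.994, -0.108, 0.0], [0.0, 0.001, -1.0]]
wrist_force: [-1.4, -0.4, 5.7]
gripper_width: 0.0151
grasp_force: 78.8
```

play_rows:
  rows:
    - [[0,0,0,-0.15,0.02,0,1],[0,0,0,-0.3,0.03,0,1],[0,0,0,-0.3,0.03,0,1]]

```text
time: 9.2
ee_pos: [0.5169, 0.0841, 0.141]
orientation: [[0.108, 0.994, 0.002], [0.994, -0.108, 0.0], [0.0, 0.002, -1.0]]
wrist_force: [1.0, -0.8, 5.6]
gripper_width: 0.0142
grasp_force: 78.8
```

play_rows:
  rows:
    - [[0,0,0,-0.15,0.02,0,1],[0,0,0,-0.3,0.03,0,1],[0,0,0,-0.3,0.03,0,1]]

```text
time: 9.57
ee_pos: [0.5146, 0.0844, 0.141]
orientation: [[0.108, 0.994, 0.003], [0.994, -0.108, 0.0], [0.0, 0.003, -1.0]]
wrist_force: [4.5, -1.0, 3.8]
gripper_width: 0.0143
grasp_force: 78.7
```

play_rows:
  rows:
    - [[0.08,0.75,0,0.02,0,0.13,1],[0.16,1.5,0,0.04,0,0.26,1],[0.24,2.25,0,0.06,-0.01,0.4,1],[0.32,3,0,0.08,-0.01,0.53,1],[0.49,4.5,0,0.13,-0.01,0.79,1],[0.49,4.5,0,0.13,-0.01,0.79,1]]

```text
time: 10.32
ee_pos: [0.5159, 0.0843, 0.1485]
orientation: [[0.108, 0.991, -0.077], [0.994, -0.108, 0.009], [0.0, -0.078, -0.997]]
wrist_force: [6.2, 0.1, 0.3]
gripper_width: 0.0144
grasp_force: 79.9
```

Run:
```python
from h import *
s=sensors.sense();w=get_image("wrist");save(w,"w4.png");print(s["ee_pos"],s["gripper_width"],s["wrist_force"],s["ft_torque"],s["orientation"])
```

```text
[0.51585416 0.0842625  0.14848608] 0.01444829258769402 [6.23368574 0.06724505 0.28888259] [-0.06556202 -1.49598167  0.10178951] [[ 1.08178599e-01  9.91138410e-01 -7.70846442e-02]
 [ 9.94131451e-01 -1.07835496e-01  8.61189626e-03]
 [ 2.23120312e-04 -7.75638920e-02 -9.96987358e-01]]
```

View pics/w4.png

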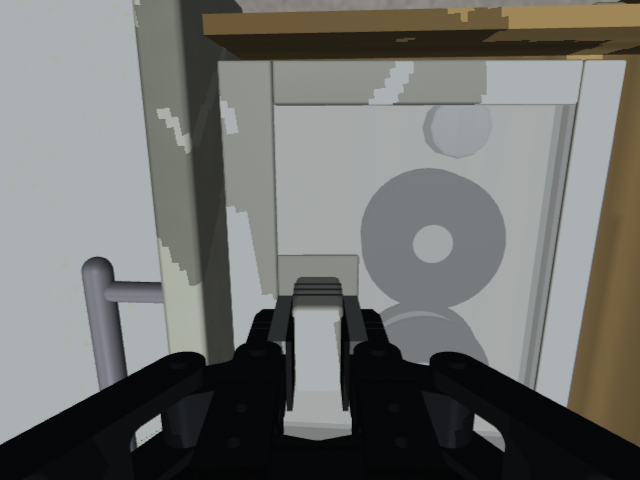

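The pull is gripped squarely between the fingers at (318,300–390), and the lid appears to be moving with it. I'll raise it to the target.

play_rows:
  rows:
    - [[0.16,1.5,0,0.06,-0.01,0.26,1],[0.32,3,0,0.13,-0.01,0.52,1],[0.49,4.5,0,0.2,-0.02,0.78,1],[0.65,6,0,0.28,-0.03,1.04,1],[0.78,7.2,0,0.35,-0.04,1.24,1],[0.9,8.3,0,0.41,-0.04,1.43,1],[0.9,8.3,0,0.41,-0.04,1.43,1],[0.9,8.3,0,0.41,-0.04,1.43,1]]

```text
time: 11.38
ee_pos: [0.5198, 0.0838, 0.1625]
orientation: [[0.108, 0.97, -0.219], [0.994, -0.105, 0.024], [0.0, -0.221, -0.975]]
wrist_force: [7.6, -0.8, -0.9]
gripper_width: 0.0142
grasp_force: 80.0
```

Run:
```python
from h import *
s=sensors.sense();w=get_image("wrist");save(w,"w5.png");b=get_image("side");a=get_image("scene");print(s["ee_pos"],s["gripper_width"],s["wrist_force"],s["ft_torque"],s["grasp_force"])
big=np.vstack([cv2.resize(p["image"][v:v+100,u:u+200],(800,400 if 0 else 300)) for p,u,v in((a,270,180),(b,220,190))])
cv2.imwrite("pics/ab5.png",big[:,:,::-1])
```

```text
[0.51980519 0.08384998 0.16252653] 0.014153323470182066 [ 7.60137348 -0.81446705 -0.89924731] [-0.11330453 -1.92083484  0.08688294] 79.96416091918945
```

View pics/ab5.png

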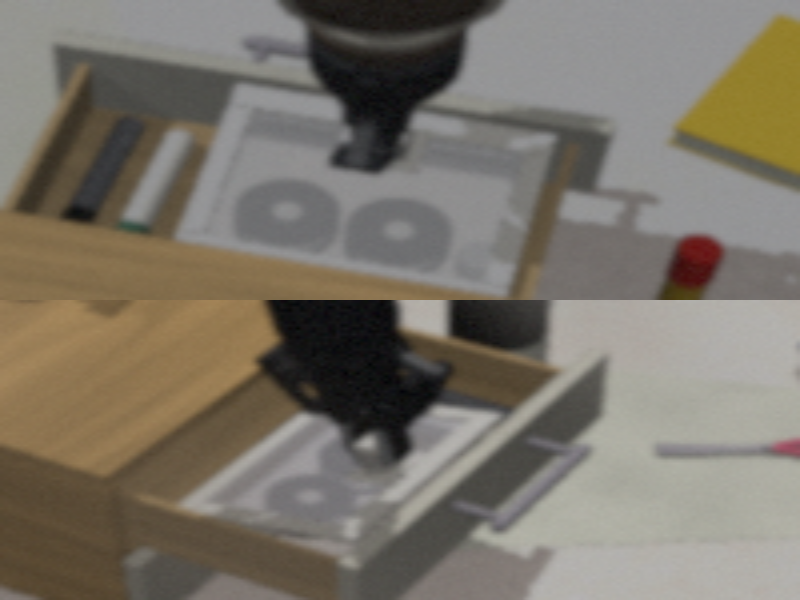

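View pics/w5.png

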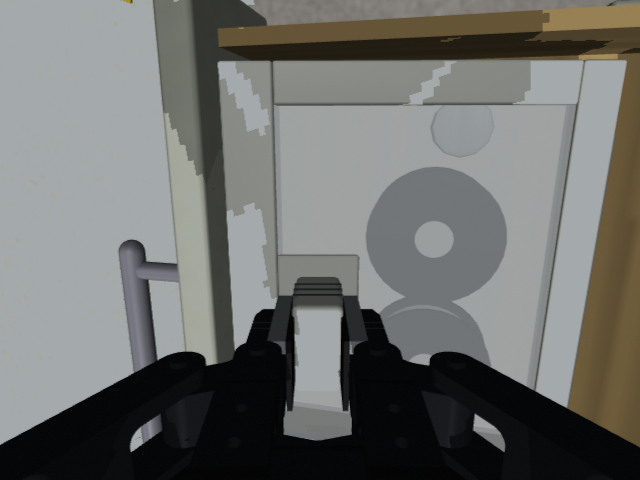

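Run:
```python
from h import *
s=sensors.sense();w=get_image("wrist");T=wristT(w,s);R=np.array(s["orientation"]);tc=np.array(s["ee_pos"])
n=R[:,2]
for d in(.004,.007,.010):
    def hit(u,v):
        o,r=ray(w,u,v,T); return o+r*((tc+n*d-o)@n)/(r@n)
    A,B,C=hit(219,62),hit(625,60),hit(234,345)
    print(d,"front",A,"rear",B,"depth",np.linalg.norm(A-B),R.T@(A-tc),R.T@(C-tc))
```

```text
0.004 front [0.49947851 0.17313522 0.16516314] rear [0.62449153 0.16021406 0.13674337] depth 0.12885221784153783 [ 0.08658588 -0.02966348  0.004     ] [-0.01270632 -0.02995953  0.004     ]
0.007 front [0.498252   0.17369954 0.16237695] rear [0.62583172 0.16051309 0.13337368] depth 0.13149774371268677 [ 0.08701417 -0.03029769  0.007     ] [-0.01431665 -0.03059982  0.007     ]
0.01 front [0.49702549 0.17426386 0.15959076] rear [0.62717191 0.16081212 0.13000399] depth 0.1341432695838358 [ 0.08744246 -0.0309319   0.01      ] [-0.01592697 -0.0312401   0.01      ]
```

```bash
python3 -c "
from h import *
print(ticket.finish_job())"
```

```text
the job is handed in; nothing more can be done
None
```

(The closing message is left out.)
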